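Hold the low lane's pusher back for refilling

TASK

Both lanes of the two-lane carton tray are down to their last carton; one lane holds the short kind, the other the tall kind. See which kind of new carton stands inside the small wooden frame on the counter, take the spring-loaded pusher of the lane with that same kind by its upright tab, draw it back until its pointer lines up with the small upright mark on the centre rail, and keep holding it there: the job finishes with the gripper still holding the pusher at the mark, so that a colleague can load the lane. Do not draw back the other pusher, and leave all cartons and the card terminal where they stand.

Things in the scene. Friction and masses are not known exactly. Their poses are not given: they have to be found in the camera images.
- tray: black two-lane pusher tray, 256 x 144 mm, 46 mm high, fixed. Origin: centre of its underside; +x to the clear front stop (inner face x = 121 mm), away from the robot; -x to its back, nearer the robot; lane centres at y = +40 (left) and -40 mm (right). Lane floors 6 mm up, black centre rail 26 mm wide, its top 44 mm up; cartons in it reach 56 or 78 mm up
- mark: the mark: a bright metal fin on the centre rail, 6 mm thick along the tray's x, 8 mm wide, standing 26 mm above the rail; where along the rail it sits differs from time to time. Origin: centre of its foot, 44 mm above the counter; axes as the tray's. It is only a mark and stops nothing
- pusher_left (a joint): slide of the left (+y) lane's pusher (white spring-driven paddle), m: 0 = against the front stop, grows as drawn back to the tray's -x, at most 0.18; 0.036 at the start, resting on its carton. Spring force forward: 4.5 N + 30 N/m x value, damping 30 N s/m; let go, it runs forward
- pusher_right (a joint): slide of the right (-y) lane's pusher (white spring-driven paddle), m: 0 = against the front stop, grows as drawn back to the tray's -x, at most 0.18; 0.036 at the start, resting on its carton. Spring force forward: 4.5 N + 30 N/m x value, damping 30 N s/m; let go, it runs forward
- pusher_left_tab (a point): centre of the top of the left pusher's tab, 130 mm above the counter: an upright white plate 20 mm wide across the lane (tray's y), 12 mm thick along it, clear on all sides from 80 to 130 mm up; pinch it from above across its 20 mm. It moves with the pusher
- pusher_right_tab (a point): centre of the top of the right pusher's tab, 130 mm above the counter: an upright white plate 20 mm wide across the lane (tray's y), 12 mm thick along it, clear on all sides from 80 to 130 mm up; pinch it from above across its 20 mm. It moves with the pusher
- pusher_left_pointer (a point): tip of the left pusher's pointer: a white bar 4 mm thick along the tray's x, 49 mm above the counter, reaching over the centre rail to beside the mark. Lined up when its x in the mark's frame is 0. In the tray's frame its x is 117 mm minus the slide value, 12 mm ahead of the tab's centre
- pusher_right_pointer (a point): tip of the right pusher's pointer: a white bar 4 mm thick along the tray's x, 49 mm above the counter, reaching over the centre rail to beside the mark. Lined up when its x in the mark's frame is 0. In the tray's frame its x is 117 mm minus the slide value, 12 mm ahead of the tab's centre
- frame: low rectangular frame of wood strip lying fixed on the counter right of the tray, 84 x 94 mm outside, 64 x 74 mm inside, 8 mm high; the new carton to be loaded next stands in it. Origin: its centre, on the counter
- lane_short: teal carton of the short kind, 37 x 50 x 50 mm high (0.14 kg), loose in one lane of the tray (left or right), against the front stop. Origin: centre of its underside, z up
- lane_tall: teal carton of the tall kind, 37 x 50 x 72 mm high (0.14 kg), loose in the other lane, against the front stop. Origin: centre of its underside, z up
- new_short: a new carton of the short kind, 50 mm high, standing either in the frame or in the open on the counter further right. Origin: centre of its underside
- new_tall: a new carton of the tall kind, 72 mm high, standing at the other of these two places. Origin: centre of its underside
- terminal: grey card terminal, 175 x 71 x 46 mm, lying left of the tray; leave alone. Origin: centre of its underside
There are look-alikes about, which are no part of the job. Leave any red look-alike of the lane_tall alone.

How it is judged (in metres and radians):
At the end, for the whole second after the job is handed in: The pointer of the pusher whose lane holds the framed carton's kind is within 8 mm of the mark, at rest, held by the fingers (over 2 N), clear of the cartons; the other pusher is not drawn back (joint under 0.046); cartons in the tray are within 20 mm, the other things within 30 mm of their starts (((((horizontal distance between new_short and frame below 0.04 m and y of lane_short in the frame of tray above 0 m) or (horizontal distance between new_tall and frame below 0.04 m and y of lane_tall in the frame of tray above 0 m)) and x of pusher_left_pointer in the frame of mark between -0.008 and 0.008 m and contact force between the fingers and pusher_left above 2 N and velocity of joint pusher_left between -0.01 and 0.01 m/s and contact force between pusher_left and lane_short below 0.3 N and contact force between pusher_left and lane_tall below 0.3 N and value of joint pusher_right below 0.046 m) or (((horizontal distance between new_short and frame below 0.04 m and y of lane_short in the frame of tray below 0 m) or (horizontal distance between new_tall and frame below 0.04 m and y of lane_tall in the frame of tray below 0 m)) and x of pusher_right_pointer in the frame of mark between -0.008 and 0.008 m and contact force between the fingers and pusher_right above 2 N and velocity of joint pusher_right between -0.01 and 0.01 m/s and contact force between pusher_right and lane_short below 0.3 N and contact force between pusher_right and lane_tall below 0.3 N and value of joint pusher_left below 0.046 m)) and distance of each of lane_short, lane_tall from where it was at the start of the episode below 0.02 m and angle between each of lane_short, lane_tall's own z axis and vertical below 0.2 rad and distance of each of new_short, new_tall, terminal from where it was at the start of the episode below 0.03 m); the arm keeps its last pose, push and grip.
It fails at once if the other lane's pusher is drawn back ((((horizontal distance between new_short and frame below 0.04 m and y of lane_short in the frame of tray above 0 m) or (horizontal distance between new_tall and frame below 0.04 m and y of lane_tall in the frame of tray above 0 m)) and value of joint pusher_right above 0.055 m) or (((horizontal distance between new_short and frame below 0.04 m and y of lane_short in the frame of tray below 0 m) or (horizontal distance between new_tall and frame below 0.04 m and y of lane_tall in the frame of tray below 0 m)) and value of joint pusher_left above 0.055 m)).
It fails at once if a carton in the tray is knocked over (angle between any of lane_short, lane_tall's own z axis and vertical above 0.5 rad).
It fails at once if a new carton or the card terminal is pushed away (distance of any of new_short, new_tall, terminal from where it was at the start of the episode above 0.04 m).
It also fails if it takes over 32 s, if anything falls off the work surface, if the arm or the gripper's body presses on something with over 40 N, if the wrist force passes 120 N, or if a joint passes its speed limit or range.

ROBOT

A 6-joint arm with a two-finger parallel gripper is mounted at the origin on a cart in front of the work surface, level with it; the furniture and walls round the work are solid. World frame = base frame: x ahead of the robot, y to its left, z up, the work surface at z = 0. Lengths are in m, angles in degrees, forces in N, time in s.
With the tool pointing down it reaches from about 0.325 to 0.85 m from the base axis. Payload 4.4 kg.
Tool frame: the origin (TCP) lies midway between the tips of the shut fingers; the grasp point (between the pads) lies 19 mm behind it; z points along the fingers, y is the line along which they close (so a half turn about z gives the same grasp; the last joint's range is limited). The gripper opens to 94 mm and grips with 3 to 60 N. Pads are 16 mm wide; open, the fingers measure 119 mm over their backs; the gripper's body (75 mm by 177 mm) begins 78 mm behind the grasp point.
Start: joints at [-75.831, 11.837, 88.321, -0, 79.842, -8.623], TCP at [0.223, -0.53, 0.205] pointing down, gripper open.
Joint ranges: [-156.59, 156.59], [-49.26, 127.26], [12.9, 141.05], [-63.56, 243.56], [4.71, 150.69], [-161.64, 161.64]. Speed limits (degrees/s): [159.86, 159.86, 180, 180, 180, 180].

INTERFACE

Orientations are given as a 3x3 rotation matrix whose columns are the frame's x, y, z axes.
In Python, from rig import sensors, read_camera, camera_info, job gives the robot as it stands.
- The arm moves only by the tool servo_tool, never from a script. Its argument "plan" is a list of rows, each an object with "delta_rot": the turn, a rotation vector about the tool's x, y, z in units of 5 degrees (1.0 is 5 degrees), a list of three; "offset": the shift along the tool's x, y, z in units of 30 mm (1.0 is 30 mm), a list of three; "gripper": the finger opening in mm, from 0 to 94. In form: [{"delta_rot": [wx, wy, wz], "offset": [tx, ty, tz], "gripper": gripper}, ...]. A call has 1 to 8 rows; each row is the pose to reach, as a shift and turn from the pose commanded when the call began, along the tool's axes at that moment; what a row does not reach only later rows make up. A row lasts 1/10 s, in which the tool goes at most 50 mm and 8.59 degrees, less where a joint would pass 70% of its speed; a pose out of reach is approached as far as the arm can. A call with a gripper value outside its range is refused whole. The fingers move at their own pace and stop on an object; "newtons" is the grip in N (left out, the last holds). Time passes only in rows, so rows that repeat a pose let the fingers close. It gives the time, the measured TCP pose, the force, the opening and the grip force at its end, in the units of the state.
- sensors.read_state(): the state, without advancing time (a new reading comes with each control period).
- read_camera(name): name is "scene" or "top" or "wrist"; returns (picture, depth): 420x560x3 uint8, red, green, blue; 420x560 float32, m along the optical axis (not along the pixel's ray), 0 where there is no reading.
- camera_info(name): a dict with "fov_y" (degrees; the focal length in pixels is half the picture's height over the tangent of half this angle, whatever the lens; pixels are square), "cx", "cy" (the principal point, pixels), "dist_coeffs" ([k1, k2, p1, p2, k3] as OpenCV has them; the pictures are not rectified), "R" (3x3) and "t" (3): a world point X has camera coordinates R X + t. Camera axes: x right, y down, z forward; pixel columns grow to the right and rows downward; lengths in m; the calibration is good to about 2 mm. A picture is of the moment at which its call begins: read the wrist's pose just before it. camera_info takes no time and is no camera call; for the wrist camera it gives the pose at the moment of the call.
- job.finish_job(): hands the job in; it is judged then, once.
The state is a dict: "time": time; "joint_pos": joint angles; "qvel": joint speeds; "joint_efforts": joint torques, N m; "eef_pos": TCP position; "tool_rot": TCP orientation; "ft_force": force on the tool from outside, world axes, zero at the start; "moment": the same for the moment, N m; "gripper_width": opening from 0.0 (shut) to 1.0 (fully open); "grip_force": force on a finger pad.
Only numpy, scipy, OpenCV 4.12 (cv2) and the standard library are available. Lean on these libraries where they do the work, as an engineer would, in place of code of your own. Each camera call takes 0.05 s, during which the arm holds its last target. There are 200 camera calls.

## Working session

There is one attempt and no reset: what is moved stays moved. The work goes in short steps, Python scripts to look and compute and a tool call to move; the robot and the scene stay as the last step left them, time stands still between calls to the robot, and variables do not carry over. Pictures are saved under pics/ and viewed, at most 10 in all, crops included, and the job is handed in when it is done.

Besides the shell and the picture viewer there is one more tool, called after ">>>" in YAML: its name, and indented under it one key for each argument. servo_tool: Moves the arm, as the interface text tells. Its arguments: {"type":"object","properties":{"plan":{"type":"array"},"newtons":{"type":"number"}},"required":["plan"]}

```bash
mkdir -p pics; cat > h.py <<'E'
import numpy as np, cv2
from rig import sensors, read_camera, camera_info, job
def K(i):
    f=210/np.tan(np.radians(i["fov_y"]/2)); return np.array([[f,0,i["cx"]],[0,f,i["cy"]],[0,0,1.]])
def ray(i,p):
    n=cv2.undistortPoints(np.array([[p]],float),K(i),np.array(i["dist_coeffs"],float))[0,0]
    R=np.array(i["R"]);t=np.array(i["t"]); return -R.T@t, R.T@np.array([n[0],n[1],1.])
def atz(i,p,z):
    c,d=ray(i,p); return c+d*(z-c[2])/d[2]
def tri(i1,p1,i2,p2):
    c1,d1=ray(i1,p1);c2,d2=ray(i2,p2)
    s=np.linalg.lstsq(np.c_[d1,-d2],c2-c1,rcond=None)[0]
    a,b=c1+s[0]*d1,c2+s[1]*d2; return (a+b)/2,np.linalg.norm(a-b)
def dep(i,p,D):
    c,d=ray(i,p); return c+d*D[int(round(p[1])),int(round(p[0]))]
def proj(i,X):
    r=cv2.Rodrigues(np.array(i["R"]))[0]
    return cv2.projectPoints(np.array([X],float),r,np.array(i["t"],float),K(i),np.array(i["dist_coeffs"],float))[0][0,0]
E
python3 - <<'E'
from h import *
for n in ("scene","top"):
    a,d=read_camera(n); cv2.imwrite(f"pics/{n}.png",a[...,::-1]); np.savez(f"{n}.npz",a=a,d=d)
    i=camera_info(n); print(n,i["fov_y"],-np.array(i["R"]).T@i["t"],i["dist_coeffs"])
E
```

```text
scene 44.88067843255472 [-0.15406479 -1.16097882  1.04832911] [-0.05655691  0.          0.          0.          0.        ]
top 56.977653886576014 [0.48487333 0.02367526 1.06668903] [-0.02419837  0.          0.          0.          0.        ]
```

View pics/scene.png

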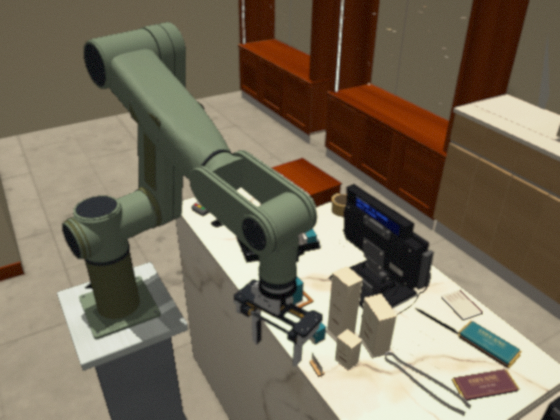

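View pics/top.png

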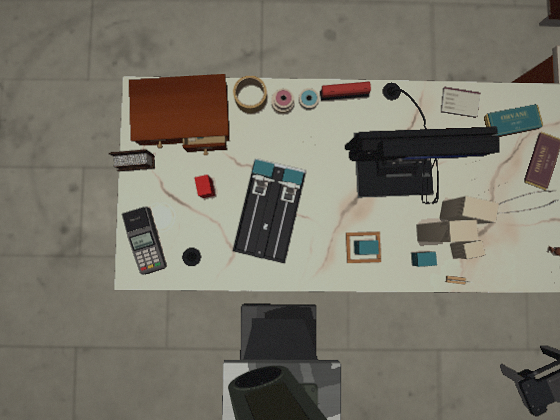

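The top view shows the tray around (270,210), its front stop towards the top. The frame with its teal carton is at (365,247), and the second new carton is at (424,258). The red look-alike is at (204,186) and the terminal at (143,240). In the scene view the arm hides most of the tray. Next I'll take close crops and carton heights.

```bash
python3 - <<'E'
from h import *
z=np.load("top.npz");a,d=z["a"],z["d"];i=camera_info("top")
c1=cv2.resize(a[150:275,225:315],None,fx=4.6,fy=4.6,interpolation=cv2.INTER_CUBIC)
c2=cv2.resize(a[225:280,335:445],None,fx=3.4,fy=3.4,interpolation=cv2.INTER_CUBIC)
o=np.zeros((580,800,3),np.uint8);o[:c1.shape[0],:c1.shape[1]]=c1;o[:c2.shape[0],420:420+c2.shape[1]]=c2
cv2.imwrite("pics/crop.png",o[...,::-1])
for p in [(365,246),(370,243),(424,258),(430,258),(262,165),(268,167),(292,170),(298,172),(330,270),(348,262)]: print(p,dep(i,p,d).round(3))
E
```

```text
(365, 246) [ 0.468 -0.21   0.072]
(370, 243) [ 0.475 -0.223  0.072]
(424, 258) [ 0.437 -0.371  0.05 ]
(430, 258) [ 0.437 -0.387  0.05 ]
(262, 165) [0.674 0.058 0.078]
(268, 167) [0.668 0.042 0.08 ]
(292, 170) [ 0.666 -0.021  0.055]
(298, 172) [ 0.66  -0.037  0.057]
(330, 270) [ 0.4   -0.129  0.005]
(348, 262) [ 0.423 -0.177  0.011]
```

View pics/crop.png

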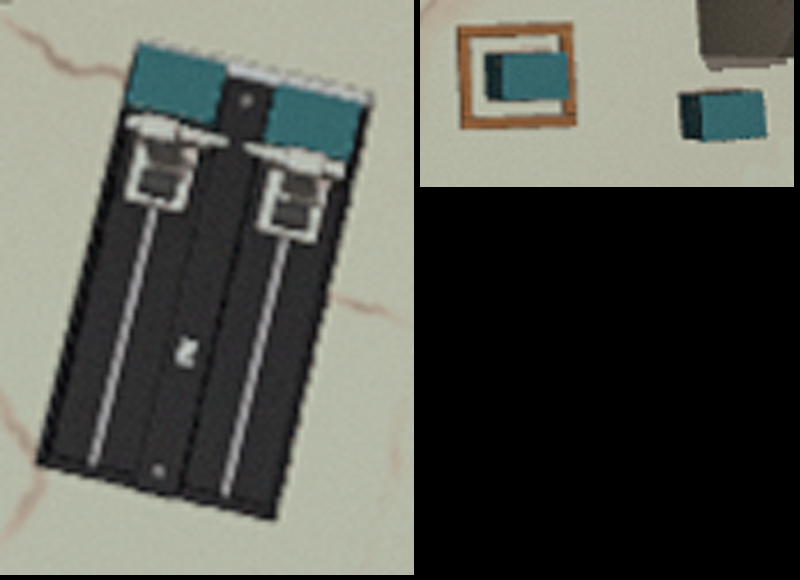

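The framed carton's top is at z=0.072, so it is tall. The left lane's carton top is at 0.078 and the right lane's at 0.056, so the left pusher is the one I want.
Possible mix-ups for its tab:
- left tab at about (259,186) in the top view (chosen)
- right tab at about (288,193)
- the rail mark at (265,226)
- two screws on the rail at (278,172) and (259,252)

Next I'll measure the geometry.

```bash
python3 - <<'E'
from h import *
z=np.load("top.npz");a,d=z["a"],z["d"];i=camera_info("top")
f=lambda u,v:(225+(u+.5)/4.6-.5,150+(v+.5)/4.6-.5)
C={n:atz(i,f(*p),.046) for n,p in dict(TL=(138,43),TR=(373,95),BL=(38,465),BR=(277,520)).items()}
for n in C: print(n,C[n].round(4))
for n,p,h in [("mark",(186,352),.07),("markfoot",(186,352),.044),("s1",(246,100),.044),("s2",(158,470),.044),("g1t",(153,210),.01),("g1b",(94,464),.01),("g2t",(284,240),.01),("g2b",(226,495),.01)]: print(n,atz(i,f(*p),h).round(4),dep(i,f(*p),d).round(3))
# points higher than 0.1 in tray area
v,u=np.mgrid[150:275,225:315]
P=np.array([dep(i,(x,y),d) for x,y in zip(u.ravel(),v.ravel())])
q=P[P[:,2]>.1];L=q[q[:,1]>.01];R=q[q[:,1]<=.01]
print(L.round(3),"\n",R.round(3))
m=P[(P[:,2]>.058)&(P[:,0]<.58)];print("mark pts",m.round(3))
s=sensors.read_state();print(s["time"],s["eef_pos"],np.round(s["tool_rot"],4),s["joint_pos"])
w=camera_info("wrist");R=np.array(w["R"]);print("wcam",-R.T@w["t"],R,w["fov_y"])
E
```

```text
TL [0.6959 0.0786 0.046 ]
TR [ 0.6671 -0.058   0.046 ]
BL [0.4517 0.1321 0.046 ]
BR [ 0.4218 -0.0045  0.046 ]
mark [0.5162 0.0479 0.07  ] [0.516 0.048 0.071]
markfoot [0.517  0.0485 0.044 ] [0.516 0.048 0.071]
s1 [0.6636 0.0156 0.044 ] [0.663 0.016 0.045]
s2 [0.4494 0.0637 0.044 ] [0.45  0.064 0.047]
g1t [0.6026 0.0701 0.01  ] [0.602 0.07  0.015]
g1b [0.4514 0.1029 0.01  ] [0.451 0.103 0.011]
g2t [ 0.5855 -0.0082  0.01  ] [ 0.585 -0.008  0.01 ]
g2b [0.4339 0.0247 0.01  ] [0.434 0.025 0.013]
[[0.485 0.024 1.067]
 [0.485 0.024 1.067]
 [0.485 0.024 1.067]
 [0.485 0.024 1.067]
 [0.485 0.024 1.067]
 [0.485 0.024 1.067]
 [0.485 0.024 1.067]
 [0.485 0.024 1.067]
 [0.485 0.024 1.067]
 [0.485 0.024 1.067]
 [0.485 0.024 1.067]
 [0.485 0.024 1.067]
 [0.641 0.068 0.131]
 [0.485 0.024 1.067]
 [0.638 0.07  0.133]
 [0.639 0.068 0.129]
 [0.639 0.065 0.131]
 [0.639 0.063 0.129]
 [0.639 0.06  0.129]
 [0.639 0.058 0.13 ]
 [0.639 0.056 0.128]
 [0.636 0.07  0.13 ]
 [0.637 0.068 0.129]
 [0.636 0.065 0.132]
 [0.637 0.063 0.13 ]
 [0.636 0.06  0.132]
 [0.636 0.058 0.131]
 [0.637 0.055 0.13 ]
 [0.637 0.053 0.
[... 3785 characters left out ...]
0.485 0.024 1.067]
 [0.485 0.024 1.067]
 [0.485 0.024 1.067]
 [0.485 0.024 1.067]
 [0.485 0.024 1.067]
 [0.485 0.024 1.067]
 [0.485 0.024 1.067]
 [0.485 0.024 1.067]
 [0.485 0.024 1.067]
 [0.485 0.024 1.067]
 [0.485 0.024 1.067]
 [0.485 0.024 1.067]
 [0.485 0.024 1.067]]
0.1 [ 0.22255816 -0.52939873  0.2044174 ] [[ 9.219e-01  3.874e-01 -5.000e-04]
 [ 3.874e-01 -9.219e-01  2.000e-03]
 [ 3.000e-04 -2.000e-03 -1.000e+00]] [-7.58306986e+01  1.18789267e+01  8.83958742e+01 -5.49953505e-04
  7.98409506e+01 -8.62438136e+00]
wcam [ 0.29364519 -0.50051109  0.38428507] [[ 0.38665779 -0.92222197 -0.001546  ]
 [-0.8902974  -0.37370908  0.26021542]
 [-0.24055413 -0.09923792 -0.96554935]] 65.10406834224761
```

Measurements so far:
- Tray yaw is about -12.3° and its centre is about (0.559, 0.037).
- The left tab is at (0.635, 0.0615, 0.130), which matches the tray geometry.
- The mark is at about tray x = -43 mm, so the pull is about 124 mm.

I'll go there by way of a raised waypoint.

>>> servo_tool:
  plan:
    - {"delta_rot":[0,0,0],"offset":[0.5,-0.6,-1.2],"gripper":70}
    - {"delta_rot":[0,0,1],"offset":[1.5,-1.6,-1.9],"gripper":70}
    - {"delta_rot":[0,0,2],"offset":[2.6,-2.7,-1.9],"gripper":70}
    - {"delta_rot":[0,0,3],"offset":[3.7,-3.9,-1.9],"gripper":70}
    - {"delta_rot":[0,0,3.5],"offset":[4.8,-5.0,-1.9],"gripper":70}
    - {"delta_rot":[0,0,3.5],"offset":[5.9,-6.1,-1.9],"gripper":70}
    - {"delta_rot":[0,0,3.5],"offset":[6.9,-7.2,-1.9],"gripper":70}
    - {"delta_rot":[0,0,3.5],"offset":[6.9,-7.2,-1.9],"gripper":70}

```text
time: 0.9
eef_pos: [0.3308, -0.2462, 0.262]
tool_rot: [[0.995, 0.099, 0.0], [0.099, -0.995, 0.002], [0.001, -0.002, -1.0]]
ft_force: [0.1, -0.6, -0.3]
gripper_width: 0.744
grip_force: 0.0
```

>>> servo_tool:
  plan:
    - {"delta_rot":[0,0,0.6],"offset":[1.1,-1.1,0],"gripper":70}
    - {"delta_rot":[0,0,1.2],"offset":[2.2,-2.1,0],"gripper":70}
    - {"delta_rot":[0,0,1.8],"offset":[3.3,-3.2,0],"gripper":70}
    - {"delta_rot":[0,0,2.4],"offset":[4.4,-4.2,0],"gripper":70}
    - {"delta_rot":[0,0,3.0],"offset":[5.5,-5.3,0],"gripper":70}
    - {"delta_rot":[0,0,3.6],"offset":[6.6,-6.4,0],"gripper":70}
    - {"delta_rot":[0,0,3.6],"offset":[7.7,-7.4,0],"gripper":70}
    - {"delta_rot":[0,0,3.6],"offset":[8.8,-8.5,0],"gripper":70}

```text
time: 1.7
eef_pos: [0.5705, 0.0279, 0.2618]
tool_rot: [[0.975, -0.221, -0.001], [-0.221, -0.975, -0.001], [-0.0, 0.001, -1.0]]
ft_force: [1.5, -0.2, 1.0]
gripper_width: 0.745
grip_force: 0.0
```

```bash
python3 - <<'E'
from h import *
import pickle
s=sensors.read_state();i=camera_info("wrist");a,d=read_camera("wrist")
pickle.dump((i,a,d),open("w1.pkl","wb"))
cv2.imwrite("pics/w1.png",cv2.resize(a,(800,600),interpolation=cv2.INTER_CUBIC)[...,::-1])
print(s["time"],s["eef_pos"],np.round(s["tool_rot"],4))
for X in [(.635,.0615,.13),(.517,.048,.07)]: print(proj(i,X)*800/560)
E
```

```text
1.7 [0.57045697 0.0278653  0.26180438] [[ 9.753e-01 -2.208e-01 -6.000e-04]
 [-2.208e-01 -9.753e-01 -8.000e-04]
 [-4.000e-04  9.000e-04 -1.000e+00]]
[325.45901488 197.50085616]
[388.20041981 328.43292318]
```

View pics/w1.png

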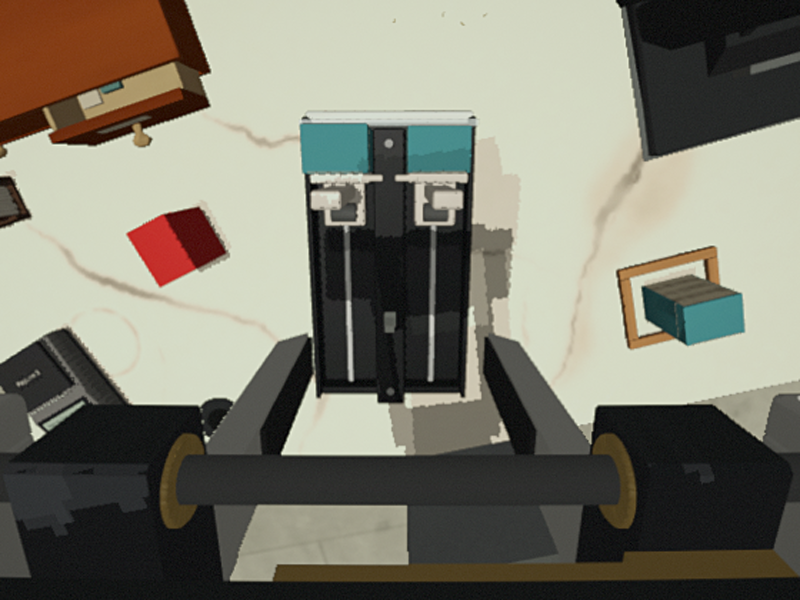

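The wrist view shows the left tab at (325,200), the right tab at (438,200), the mark at (390,320), and the framed carton at (693,310). All agree with the top measurements. I'll move above the tab and take a close second view.

>>> servo_tool:
  plan:
    - {"delta_rot":[0,0,0],"offset":[0.8,-0.7,0],"gripper":60}
    - {"delta_rot":[0,0,0],"offset":[1.4,-1.4,0],"gripper":60}
    - {"delta_rot":[0,0,0],"offset":[1.4,-1.4,0],"gripper":60}
    - {"delta_rot":[0,0,0],"offset":[1.4,-1.4,0],"gripper":60}

```text
time: 2.15
eef_pos: [0.6193, 0.0584, 0.2614]
tool_rot: [[0.975, -0.22, -0.002], [-0.22, -0.975, -0.001], [-0.002, 0.001, -1.0]]
ft_force: [0.4, 0.3, 0.1]
gripper_width: 0.64
grip_force: 0.0
```

```bash
python3 - <<'E'
from h import *
import pickle
s=sensors.read_state();i=camera_info("wrist");a,d=read_camera("wrist")
pickle.dump((i,a,d),open("w2.pkl","wb"))
print(s["time"],s["eef_pos"])
i1,a1,d1=pickle.load(open("w1.pkl","rb"))
o=np.zeros((600,800,3),np.uint8)
for k,(I,A,n) in enumerate([(i1,a1,"w1"),(i,a,"w2")]):
  for j,X in enumerate([(.635,.0615,.13),(.517,.048,.06)]):
    p=proj(I,X); u,v=int(p[0])-25,int(p[1])-18; print(n,j,"origin",u,v)
    c=cv2.resize(A[v:v+36,u:u+50],(400,288),interpolation=cv2.INTER_CUBIC); o[j*300:j*300+c.shape[0],k*400:k*400+c.shape[1]]=c
cv2.imwrite("pics/w2c.png",o[...,::-1])
E
```

```text
2.15 [0.61926808 0.05837702 0.26135056]
w1 0 origin 202 120
w1 1 origin 246 209
w2 0 origin 246 163
w2 1 origin 279 239
```

View pics/w2c.png

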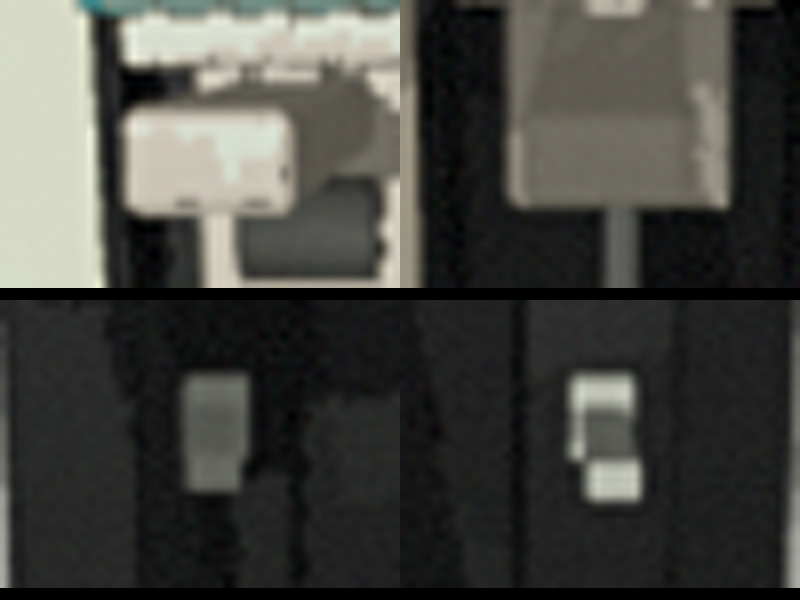

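In the crops the left tab's top face is centred at (210,162) in w1 and (620,160) in w2. The mark's top face is at (213,473) in w1 and (612,480) in w2.

```bash
python3 - <<'E'
from h import *
import pickle
i1,_,d1=pickle.load(open("w1.pkl","rb"));i2,_,d2=pickle.load(open("w2.pkl","rb"));it=camera_info("top")
f=lambda o,u,v:(o[0]+(u+.5)/8-.5,o[1]+(v+.5)/8-.5)
ax=np.array([.9771,-.2128]);ay=np.array([.2128,.9771])
c=np.array([.559,.037])
for n,p1,p2,h,pt in [("tab",f((202,120),210,162),f((246,163),220,160),.13,(258.5,186)),("mark",f((246,209),213,173),f((279,239),212,180),.07,(225+186.5/4.6-.5,150+352.5/4.6-.5))]:
    X,e=tri(i1,p1,i2,p2);print(n,X.round(4),"gap",round(e,4))
    for q,nm in [(atz(i1,p1,h),"w1"),(atz(i2,p2,h),"w2"),(atz(it,pt,h),"top")]: print(nm,q.round(4),"tray",ax@(q[:2]-c),ay@(q[:2]-c))
    print(tri(i2,p2,it,pt), dep(i1,p1,d1),dep(i2,p2,d2))
E
```

```text
tab [0.6341 0.0605 0.1358] gap 0.0011
w1 [0.6336 0.0619 0.13  ] tray 0.06761015600265045 0.040188450095709434
w2 [0.6333 0.0604 0.13  ] tray 0.06761706092343119 0.03863778912420588
top [0.6119 0.0636 0.13  ] tray 0.046036267089316914 0.03726634161708922
(array([0.6205998 , 0.06529801, 0.06548117]), np.float64(0.002139601191103947)) [0.63363338 0.06179598 0.13051981] [0.63335389 0.06034454 0.13032298]
mark [0.5155 0.0478 0.0669] gap 0.0001
w1 [0.5165 0.0476 0.07  ] tray -0.043744616484702244 0.0012804093408138653
w2 [0.517  0.0477 0.07  ] tray -0.04330876130902688 0.0015293224539119402
top [0.5162 0.0479 0.07  ] tray -0.04413676092055138 0.001551617422838924
(array([0.51625539, 0.04784097, 0.06843271]), np.float64(0.0002108377883213177)) [0.51703338 0.04741812 0.0714493 ] [0.5170947  0.04770743 0.0701794 ]
```

The tab is at (0.6335, 0.061, 0.130) and the mark at tray x ≈ -43.6 mm, so the pull is about 123 mm. Now I'll descend and grip.

>>> servo_tool:
  plan:
    - {"delta_rot":[0,0,-0.08],"offset":[0.44,-0.19,0],"gripper":50}
    - {"delta_rot":[0,0,-0.08],"offset":[0.44,-0.19,1.3],"gripper":50}
    - {"delta_rot":[0,0,-0.08],"offset":[0.44,-0.19,2.6],"gripper":50}
    - {"delta_rot":[0,0,-0.08],"offset":[0.44,-0.19,3.8],"gripper":50}
    - {"delta_rot":[0,0,-0.08],"offset":[0.44,-0.19,4.8],"gripper":50}
    - {"delta_rot":[0,0,-0.08],"offset":[0.44,-0.19,5.5],"gripper":50}
    - {"delta_rot":[0,0,-0.08],"offset":[0.44,-0.19,5.8],"gripper":50}
    - {"delta_rot":[0,0,-0.08],"offset":[0.44,-0.19,5.8],"gripper":50}

```text
time: 3.0
eef_pos: [0.632, 0.061, 0.0872]
tool_rot: [[0.977, -0.214, -0.003], [-0.214, -0.977, -0.0], [-0.003, 0.001, -1.0]]
ft_force: [-0.4, -0.4, 0.5]
gripper_width: 0.535
grip_force: 0.0
```

>>> servo_tool:
  plan:
    - {"delta_rot":[0,0,0],"offset":[0,0,0],"gripper":10}
    - {"delta_rot":[0,0,0],"offset":[0,0,0],"gripper":10}
    - {"delta_rot":[0,0,0],"offset":[0,0,0],"gripper":10}
    - {"delta_rot":[0,0,0],"offset":[0,0,0],"gripper":10}
    - {"delta_rot":[0,0,0],"offset":[0,0,0],"gripper":10}
    - {"delta_rot":[0,0,0],"offset":[0,0,0],"gripper":10}
    - {"delta_rot":[0,0,0],"offset":[0,0,0],"gripper":10}
  newtons: 35

```text
time: 3.7
eef_pos: [0.6343, 0.062, 0.0895]
tool_rot: [[0.977, -0.213, 0.002], [-0.213, -0.977, 0.0], [0.001, -0.0, -1.0]]
ft_force: [-1.6, 1.1, 5.4]
gripper_width: 0.21
grip_force: 35.0
```

Gripped at 19.7 mm, which fits the 20 mm tab. I'll draw back in two stages.

>>> servo_tool:
  plan:
    - {"delta_rot":[0,0,0],"offset":[-0.2,0,0],"gripper":10}
    - {"delta_rot":[0,0,0],"offset":[-0.6,0,0],"gripper":10}
    - {"delta_rot":[0,0,0],"offset":[-1.0,0,0],"gripper":10}
    - {"delta_rot":[0,0,0],"offset":[-1.4,0,0],"gripper":10}
    - {"delta_rot":[0,0,0],"offset":[-1.8,0,0],"gripper":10}
    - {"delta_rot":[0,0,0],"offset":[-2.2,0,0],"gripper":10}
    - {"delta_rot":[0,0,0],"offset":[-2.5,0,0],"gripper":10}
    - {"delta_rot":[0,0,0],"offset":[-2.5,0,0],"gripper":10}

```text
time: 4.5
eef_pos: [0.5631, 0.0779, 0.0895]
tool_rot: [[0.977, -0.213, 0.008], [-0.213, -0.977, -0.0], [0.008, -0.002, -1.0]]
ft_force: [8.0, 0.2, -1.8]
gripper_width: 0.207
grip_force: 35.0
```

>>> servo_tool:
  plan:
    - {"delta_rot":[0,0,0],"offset":[-0.3,0,0],"gripper":10}
    - {"delta_rot":[0,0,0],"offset":[-0.7,0,0],"gripper":10}
    - {"delta_rot":[0,0,0],"offset":[-1.1,0,0],"gripper":10}
    - {"delta_rot":[0,0,0],"offset":[-1.4,0,0],"gripper":10}
    - {"delta_rot":[0,0,0],"offset":[-1.6,0,0],"gripper":10}
    - {"delta_rot":[0,0,0],"offset":[-1.6,0,0],"gripper":10}
    - {"delta_rot":[0,0,0],"offset":[-1.6,0,0],"gripper":10}
    - {"delta_rot":[0,0,0],"offset":[-1.6,0,0],"gripper":10}

```text
time: 5.3
eef_pos: [0.5176, 0.0881, 0.0895]
tool_rot: [[0.977, -0.213, 0.01], [-0.213, -0.977, 0.0], [0.009, -0.002, -1.0]]
ft_force: [9.1, 0.5, -1.8]
gripper_width: 0.209
grip_force: 35.0
```

```bash
python3 - <<'E'
from h import *
import pickle
s=sensors.read_state();i=camera_info("wrist");a,d=read_camera("wrist")
pickle.dump((i,a,d),open("w3.pkl","wb"))
p=proj(i,(.517,.048,.055));u,v=int(p[0])-70,int(p[1])-52;print("origin",u,v)
cv2.imwrite("pics/w3.png",cv2.resize(a[max(v,0):v+105,u:u+140],None,fx=5.6,fy=5.6,interpolation=cv2.INTER_CUBIC)[...,::-1])
print(s["time"],s["eef_pos"],s["gripper_width"],s["grip_force"],s["ft_force"])
E
```

```text
origin 266 167
5.3 [0.51755932 0.08810849 0.08948458] 0.20917129883060487 34.99948561191559 [ 9.07212709  0.45569537 -1.76661226]
```

View pics/w3.png

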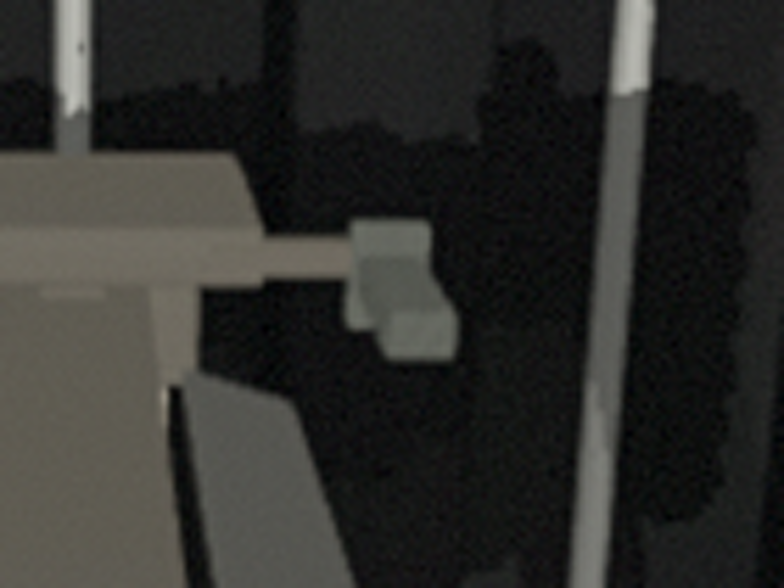

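The picture shows the pointer bar's centre at about (320,258), reaching the mark, whose top face is at (420,337). I'll compute the remaining offset.

```bash
python3 - <<'E'
from h import *
import pickle
i,a,d=pickle.load(open("w3.pkl","rb"))
f=lambda u,v:(266+(u+.5)/5.6-.5,167+(v+.5)/5.6-.5)
ax=np.array([.9771,-.2128]);ay=np.array([.2128,.9771]);c=np.array([.559,.037])
for n,p,h in [("ptr front",(310,237),.051),("ptr mid",(310,258),.051),("ptr back",(310,280),.051),("mark top",(420,337),.07),("mark top f",(413,312),.07),("mark top b",(422,360),.07),("mark foot front",(392,220),.044)]:
    q=atz(i,f(*p),h);D=dep(i,f(*p),d);print(n,"x",(ax@(q[:2]-c)).round(4),"y",(ay@(q[:2]-c)).round(4),"depth",(ax@(D[:2]-c)).round(4),D.round(4))
E
```

```text
ptr front x -0.0372 y 0.0118 depth -0.0389 [0.5233 0.056  0.0447]
ptr mid x -0.0399 y 0.0118 depth -0.0399 [0.5226 0.057  0.0511]
ptr back x -0.0427 y 0.0117 depth -0.0449 [0.5174 0.057  0.0439]
mark top x -0.0438 y 0.0014 depth -0.0438 [0.5164 0.0477 0.0698]
mark top f x -0.0408 y 0.0023 depth -0.041 [0.5194 0.0479 0.0694]
mark top b x -0.0466 y 0.001 depth -0.0462 [0.5142 0.0481 0.0711]
mark foot front x -0.0369 y 0.0006 depth -0.0364 [0.5236 0.0456 0.0458]
```

The pointer is 3.8 mm ahead of the mark, so I'll draw back another 4 mm.

>>> servo_tool:
  plan:
    - {"delta_rot":[0,0,0],"offset":[-0.07,0,0],"gripper":10}
    - {"delta_rot":[0,0,0],"offset":[-0.13,0,0],"gripper":10}
    - {"delta_rot":[0,0,0],"offset":[-0.13,0,0],"gripper":10}
    - {"delta_rot":[0,0,0],"offset":[-0.13,0,0],"gripper":10}
    - {"delta_rot":[0,0,0],"offset":[-0.13,0,0],"gripper":10}
    - {"delta_rot":[0,0,0],"offset":[-0.13,0,0],"gripper":10}
    - {"delta_rot":[0,0,0],"offset":[-0.13,0,0],"gripper":10}

```text
time: 6.05
eef_pos: [0.5139, 0.0889, 0.0895]
tool_rot: [[0.977, -0.214, 0.01], [-0.214, -0.977, 0.0], [0.009, -0.002, -1.0]]
ft_force: [9.9, 0.8, -3.0]
gripper_width: 0.208
grip_force: 35.0
```

```bash
python3 - <<'E'
from h import *
i=camera_info("wrist");a,d=read_camera("wrist")
ax=np.array([.9771,-.2128]);ay=np.array([.2128,.9771]);c=np.array([.559,.037])
v,u=np.mgrid[150:280,250:420]
P=np.array([dep(i,(x,y),d) for x,y in zip(u.ravel(),v.ravel())])
X=(P[:,:2]-c)@ax;Y=(P[:,:2]-c)@ay;Z=P[:,2]
m=(Y>.007)&(Y<.016)&(Z>.049)&(Z<.053)&(abs(X+.043)<.02);k=(abs(Y)<.006)&(Z>.068)&(Z<.073)&(abs(X+.043)<.02)
print("ptr",np.median(X[m]),m.sum(),"mark",np.median(X[k]),k.sum())
T,_=read_camera("top");cv2.imwrite("pics/top2.png",cv2.resize(T[140:285,110:450],(800,341))[...,::-1])
s=sensors.read_state();print(s["time"],s["eef_pos"],s["gripper_width"],s["grip_force"],s["ft_force"],s["qvel"])
E
```

```text
ptr -0.0438318736316233 87 mark -0.043341192917035753 121
6.15 [0.51388106 0.08893393 0.0895039 ] 0.21079209755016398 34.99948024749756 [ 9.39467637  1.51736874 -3.33111927] [ 0.02864693 -0.00834995 -0.0494071  -0.10061033 -0.01393104  0.01903532]
```

View pics/top2.png

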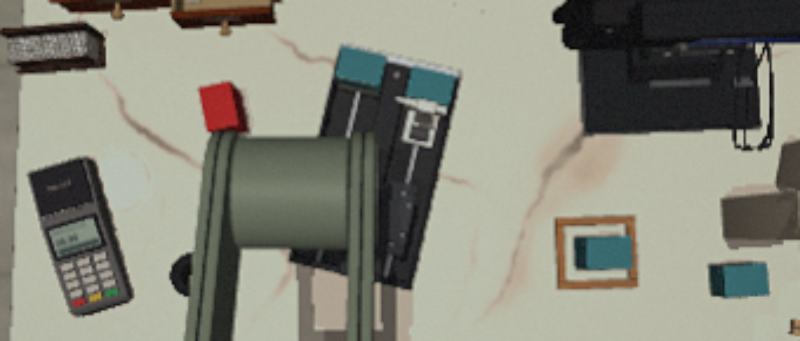

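The pointer is within 0.5 mm of the mark. The top view shows both lane cartons at the front stop, (360,65) and (432,85), the right pusher forward at (420,110), and everything else in place.

```bash
python3 -c "
from rig import job; print(job.finish_job())"
```

```text
the job is handed in; nothing more can be done
None
```

I handed the job in with the gripper holding the left (tall-lane) pusher, its pointer measured about 0.5 mm from the mark; the other pusher, cartons and card terminal look unmoved, and no verdict came back.

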